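# Tuck the sealing strip under the polisher's apron and hold it down

## Robot

A 6-joint arm with a two-finger parallel gripper is mounted at the origin on the work surface. World frame = base frame: x ahead of the robot, y to its left, z up, the work surface at z = 0. Lengths are in m, angles in rad, forces in N, time in s.
With the tool pointing down it reaches from about 0.375 to 0.9 m from the base axis. Payload 3.1 kg.
Tool frame: the origin (TCP) lies on the centre line of the jaws, within the pads' length; the fingertips stand 25 mm ahead of it and the grasp point (between the pads) lies 6 mm ahead of it (manip.tips_ahead is the distance from the TCP to the fingertips, in m); z points along the fingers, y is the direction in which the jaws open and shut (so a half turn about z gives the same grasp; the last joint's range is limited). The gripper opens to 85 mm and grips with 20 to 120 N. Pads are 22 mm wide; open, the fingers measure 114 mm over their backs; the gripper's body (76 mm by 85 mm) begins 54 mm behind the grasp point. The pads swing forward as they close: fully open they stand 13 mm farther back than shut.
Start: joints at [1.056, 0.527, 1.433, -0, 1.181, -0.178], TCP at [0.206, 0.59, 0.256] pointing down, gripper open.
Joint ranges: [-3.08, 3.08], [-0.75, 2.2], [0.22, 2.44], [-1.43, 4.57], [0, 2.65], [-2.85, 2.85]. Speed limits (rad/s): [2.79, 2.79, 3.14, 3.14, 3.14, 3.14].

## Interface

Orientations are given as a unit quaternion [x, y, z, w].
In Python, from station import manip gives the robot as it stands.
- The arm moves only by the tool play_rows, never from a script. Its argument "steps" is a list that holds one entry, the list of rows, each a list of 6 numbers: the shift along the tool's x, y, z in m, then the turn, a rotation vector about the tool's x, y, z in degrees. In form: [[[x, y, z, rx, ry, rz], ...]]. A call has 1 to 10 rows; each row shifts and turns the commanded pose from where the row before left it, along the tool's axes as they then stand; what a row does not reach is not made up. A row lasts 1/8 s, in which the tool goes at most 62.5 mm and 10.7 degrees, less where a joint would pass 70% of its speed; a pose out of reach is approached as far as the arm can. A call is refused whole if a number of a shift passes 0.0625 or a number of a turn 10.7, either way. A call with a gripper value outside its range is refused whole. "fingers" is the opening, from 0 (shut) to 1 (fully open), set as the call begins (left out, the last holds). The fingers move at their own pace and stop on an object; "squeeze" is the grip in N (left out, the last holds). Time passes only in rows, so rows that do not move let the fingers close. It gives the time, the measured TCP pose, the force and the opening at its end, in the units of the state.
- manip.sense(): the state, without advancing time (a new reading comes with each control period).
- manip.snapshot(name): name is "scene" or "top" or "wrist"; returns a dict with "img" (480x640x3 uint8, red, green, blue), "K" (3x3 intrinsics, pixels), "world_from_camera" (4x4, takes a point from camera to world coordinates). Camera axes: x right, y down, z forward; pixel columns grow to the right and rows downward; lengths in m; the calibration is good to about 2 mm. The wrist camera is an equidistant fisheye: a pixel r from the principal point sees the ray r / f radians off the axis. A picture is of the moment at which its call begins. There is no depth.
- manip.sign_off(): hands the job in, once; it reports no verdict.
Trained networks look in a picture, given as the dict that the camera call returned (one of the last four; its "shot" number tells which), for a name from the list of things; names that differ only in an ending like _2 or _b are one class to them, and where a whole thing is asked for, a point or a joint stands for the part that bears it (a point fixed in the world has none). Each returns a list of dicts, best first, with "score" (0 to 1); they miss things now and then, are a little off and sometimes report something else, mostly with a low value. They report only what shows in the picture. A call takes as long as a camera call.
- manip.regions_of(label, picture): "pixels" (480x640 bool, what is visible of it) and "rect" ([left, top, right, bottom] in pixels, round what is visible of it).
- manip.pinpoint(label, picture): "point" ([column, row] in pixels: a listed point, or the origin of a listed thing).
The state is a dict: "t": time; "q": joint angles; "qd": joint speeds; "tau": joint torques, N m; "tcp_pos": TCP position; "tool_rot": TCP orientation; "force": force on the tool from outside, world axes, zero at the start; "ft_torque": the same for the moment, N m; "finger_gap": opening from 0.0 (shut) to 1.0 (fully open).
Only numpy, scipy, OpenCV 4.12 (cv2) and the standard library are available. Lean on these libraries where they do the work, as an engineer would, in place of code of your own. Each camera call takes 0.05 s, during which the arm holds its last target.

## Task

Slide the thin edge of the aluminium sealing strip under the polisher's lapped apron, flat along the plywood and without lifting the apron, until it butts fully home against the hidden stop, with the strip's ends in line with the apron's ends. Finish while still holding the strip pressed flat on the plywood with a push of about 10 to 15 newtons: do not let go. Leave everything else where it is.

Things in the scene. Friction and masses are not known exactly. Their poses are not given: they have to be found in the camera images.
- strip: the sealing strip, bare aluminium, about 0.18 kg, loose on the bench at the start: a flat flange 85 mm deep (its x) by 140 mm long (its y), 4 mm thick, with an upright solid rib 10 mm thick and 36 mm high (from the underside) along the whole rear edge (x from -42.5 to -32.5 mm). Origin: centre of the underside; x points from the rib to the thin leading edge, z up
- strip_lead (a point): middle of the strip's leading edge, at its underside (42.5 mm ahead of the strip's origin)
- rib_top (a point): middle of the top of the strip's rib, 37.5 mm behind the strip's origin and 36 mm above its underside; the rib is pinched here across its 10 mm, along the strip's x
- polisher: the bench polisher with motor and felt buff, fixed. Origin: on the bench, vertically below the middle of the apron's free edge. x points under the apron, the way the strip is tucked; y runs along the apron's edge; z up. Its blue plinth begins at x = 100 mm and is 57 mm high; the motor and buff stand on it from x = 130 mm on, up to 213 mm above the bench
- board: the polisher's plywood board, fixed, 12 mm thick, top 12 mm above the bench; same origin and axes as the polisher; from x = -130 to 310 mm, y = -170 to 100 mm. The free area ahead of the apron is x = -130 to 0
- apron (a joint): hinge of the apron, the thin blue steel flap lapped over the board, 140 mm long (polisher's y from -70 to 70 mm), 3 mm thick, about 0.12 kg, held down only by its own weight: 0 rad at rest, grows as the flap lifts. Its free edge hangs 8 mm above the board; from there it slopes up to the hinge at x = 90 mm, 33 mm above the board
- apron_edge (a point): middle of the underside of the apron's free edge (8 mm above the board at rest)
- stop_face (a point): foot of the middle of the stop ledge's face, on the board's top 35 mm behind the apron's free edge, hidden under the apron: a rigid ledge 140 mm long, 7 mm high, against which the strip's leading edge is fully home. The rib's front face then stands 40 mm short of the apron's edge
- bar_a: bar of polishing compound, 50 x 32 x 26 mm, on the plywood beside the strip's path; origin under its centre
- bar_b: bar of polishing compound, 75 x 35 x 28 mm, on the bench; origin under its centre
- spare_buff: spare felt buff, disc of 90 mm diameter, 26 mm high, lying on the bench; origin under its centre
- solvent: clear bottle, 72 mm diameter, 190 mm high; origin under its centre
- small_bottle: small white bottle, 44 mm diameter, 100 mm high; origin under its centre
- brush: hand brush lying on the bench; origin under its middle
- wrench: wrench lying on the bench; origin under its middle

How it is judged:
By the outcome, as a careful person would: the job done as asked, in the order asked, and still so for the second after the job is handed in, while the arm keeps its last pose, push and grip.
It also fails if it takes over 38 s, if anything falls off the work surface, if the arm or the gripper's body presses on something with over 40 N, if the wrist force passes 120 N, or if a joint passes its speed limit or range.

## Working session

There is one attempt and no reset: what is moved stays moved. The work goes in short steps, Python scripts to look and compute and a tool call to move; the robot and the scene stay as the last step left them, time stands still between calls to the robot, and variables do not carry over. Pictures are saved under pics/ and viewed, and the job is handed in when it is done.

Besides the shell and the picture viewer there is one more tool, called after ">>>" as name(argument=value, ...), one argument or row to a line, values as JSON. play_rows: Moves the arm, as the interface text tells. Its arguments: {"type":"object","properties":{"steps":{"type":"array"},"fingers":{"type":"number"},"squeeze":{"type":"number"}},"required":["steps"]}

```bash
mkdir -p pics; ls
python3 - <<'E'
from station import manip
import cv2,pickle
s=manip.sense(); print({k:(v if not hasattr(v,'tolist') else v.tolist()) for k,v in s.items()}, manip.tips_ahead)
for n in ["scene","top"]:
    p=manip.snapshot(n); pickle.dump(p,open(f"pics/{n}0.pkl","wb"))
    cv2.imwrite(f"pics/{n}0.png",p["img"][:,:,::-1]); print(p["K"],p["world_from_camera"],p["shot"])
    for l in ["strip","strip_lead","rib_top","polisher","apron_edge","bar_a","bar_b","solvent","small_bottle","board"]:
        try:
            r=manip.pinpoint(l,p); print(n,l,[(x["point"],round(float(x["score"]),2)) for x in r[:2]])
        except Exception as e: print(l,e)
E
```

```text
pics
{'t': 0.0, 'q': [1.0564833969726803, 0.5284458174269995, 1.4338775089820905, 2.227770657623855e-05, 1.1814003998340945, -0.1785215738086814], 'qd': [-0.00011661521512843599, -0.00019264805920201361, -0.0008786167288113307, -0.0004545865919665911, 0.0013849085045282118, 0.00022663142977828632], 'tau': [0.000805381714599207, -44.233585596084595, -17.803351879119873, -0.00017095062048610998, 0.008223787299357355, 1.3294102245708928e-05], 'tcp_pos': [0.20560312164292205, 0.5895270422375657, 0.2553539474057484], 'tool_rot': [0.16711207343930767, 0.9859373303803248, -0.0009987408425262054, -0.00037147013722957313], 'force': [-0.079289781889072, -0.7705135048120465, -0.5944342625846513], 'ft_torque': [-0.014656810781296435, -0.07806650678079717, -0.011186589447945938], 'finger_gap': 0.9967760794601733} 0.025
[[591.64930483   0.         324.2829998 ]
 [  0.         591.64930483 237.1844351 ]
 [  0.           0.           1.        ]] [[ 0.83410679  0.3381491  -0.43579932  1.06142294]
 [ 0.55159328 -0.50663287  0.66262206 -0.86450362]
 [ 0.00327479 -0.79308153 -0.60910669  0.77832343]
 [
[... 738 characters left out ...]
6]
 [-0.99973272 -0.01722241  0.01542324 -0.08756191]
 [-0.01366445 -0.09794412 -0.9950981   1.43642971]
 [ 0.          0.          0.          1.        ]] 2
top strip [([376.1, 260.9], 0.72)]
top strip_lead [([360.9, 261.0], 0.57), ([380.5, 264.3], 0.38)]
top rib_top [([397.3, 259.6], 0.73), ([204.7, 255.0], 0.24)]
top polisher [([220.0, 254.6], 0.94), ([492.4, 245.3], 0.71)]
top apron_edge [([219.3, 251.6], 0.73), ([223.3, 254.6], 0.61)]
top bar_a [([240.6, 189.9], 0.68), ([423.5, 170.4], 0.63)]
top bar_b [([240.6, 189.9], 0.68), ([423.5, 170.4], 0.63)]
top solvent [([468.4, 181.8], 0.92)]
top small_bottle [([381.0, 154.9], 0.77), ([240.2, 191.7], 0.56)]
top board [([222.8, 250.6], 0.66)]
```

View pics/scene0.png

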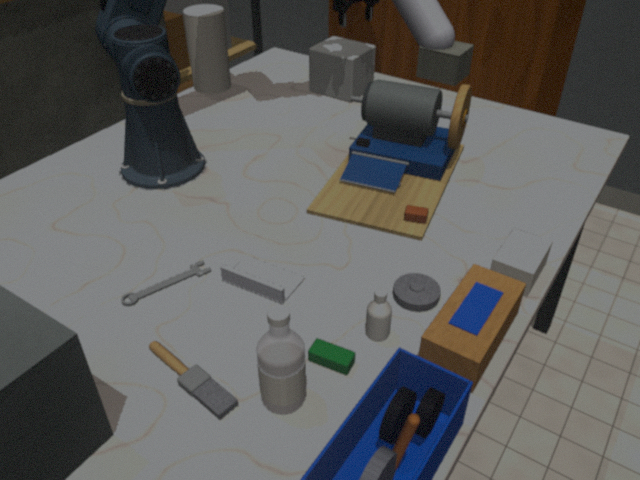

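View pics/top0.png

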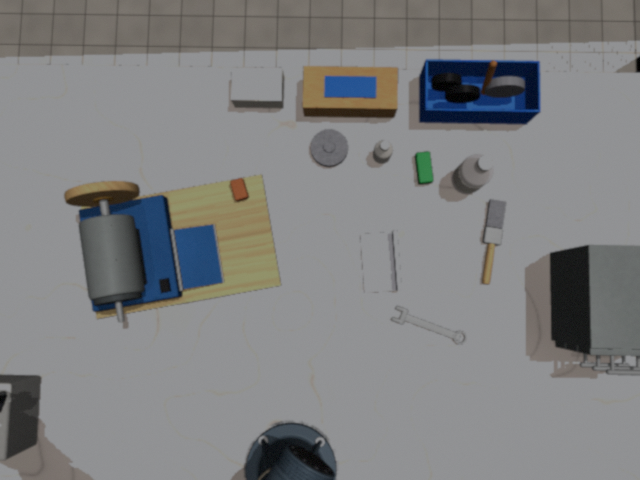

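```bash
cat > h.py <<'E'
import numpy as np,cv2
def ray(p,uv):
    K=p["K"];T=p["world_from_camera"]
    d=T[:3,:3]@np.array([(uv[0]-K[0,2])/K[0,0],(uv[1]-K[1,2])/K[1,1],1]); return T[:3,3],d
def onz(p,uv,z):
    o,d=ray(p,uv); return o+d*(z-o[2])/d[2]
def proj(p,X):
    T=p["world_from_camera"];c=T[:3,:3].T@(np.asarray(X,float)-T[:3,3]); return (p["K"]@(c/c[2]))[:2]
def frame(x,y,yaw):
    c,s=np.cos(yaw),np.sin(yaw)
    return lambda a,b,z: np.array([x+c*a-s*b,y+s*a+c*b,z])
E
python3 - <<'E'
import pickle,cv2,numpy as np
from h import *
p=pickle.load(open("pics/top0.pkl","rb")); s=pickle.load(open("pics/scene0.pkl","rb"))
c=p["img"][215:305,340:420,::-1]; c=cv2.resize(c,None,fx=6,fy=6,interpolation=cv2.INTER_CUBIC); c=cv2.convertScaleAbs(c,alpha=1.5,beta=-60)
cv2.imwrite("pics/c1.png",c)
c=p["img"][170:320,150:290,::-1]; c=cv2.resize(c,None,fx=4,fy=4,interpolation=cv2.INTER_CUBIC); c=cv2.convertScaleAbs(c,alpha=1.3)
cv2.imwrite("pics/c2.png",c)
c=s["img"][140:240,300:470,::-1]; c=cv2.resize(c,None,fx=4.5,fy=4.5,interpolation=cv2.INTER_CUBIC); c=cv2.convertScaleAbs(c,alpha=1.3)
cv2.imwrite("pics/c3.png",c)
c=s["img"][250:310,210:315,::-1]; c=cv2.resize(c,None,fx=7,fy=7,interpolation=cv2.INTER_CUBIC); c=cv2.convertScaleAbs(c,alpha=1.3)
cv2.imwrite("pics/c4.png",c)
E
```

```text
(no output)
```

View pics/c1.png

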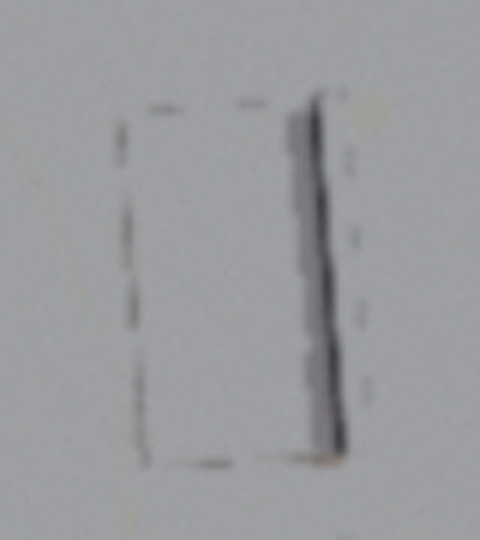

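View pics/c2.png

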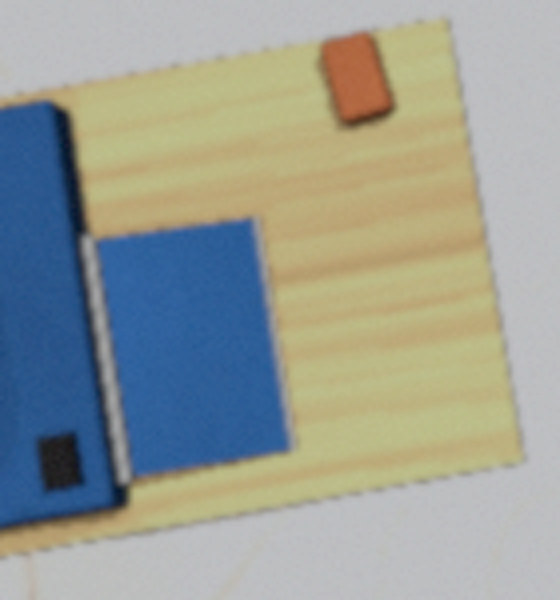

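View pics/c3.png

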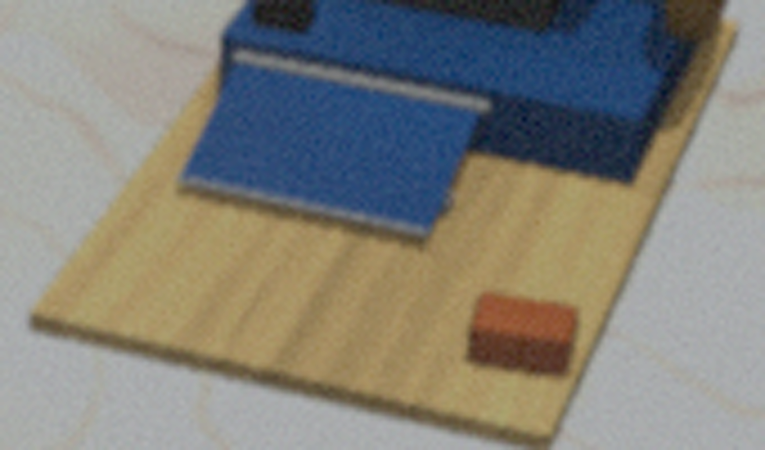

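View pics/c4.png

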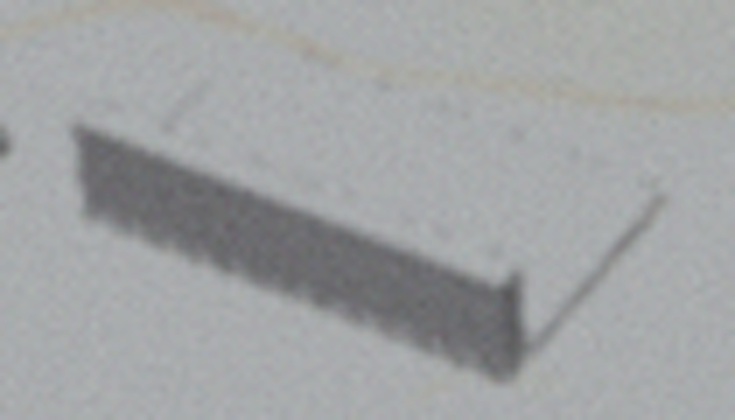

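```bash
cat > fit.py <<'E'
import pickle,cv2,numpy as np
from h import *
from scipy.optimize import least_squares
p=pickle.load(open("pics/top0.pkl","rb")); s=pickle.load(open("pics/scene0.pkl","rb"))
def px(c,off,sc): return (np.array(c)+.5)/sc-.5+np.array(off)
o1=lambda c:px(c,(340,215),6); o2=lambda c:px(c,(150,170),4); o3=lambda c:px(c,(300,140),4.5); o4=lambda c:px(c,(210,250),7)
m=1e-3
S=[(p,o1((119,108)),(42.5,-70,4)),(p,o1((146,466)),(42.5,70,4)),(p,o1((318,95)),(-32.5,-70,36)),(p,o1((344,458)),(-32.5,70,36)),
(p,o1((290,112)),(-32.5,-70,4)),(p,o1((313,460)),(-32.5,70,4)),
(s,o4((77,125)),(-42.5,70,36)),(s,o4((505,290)),(-42.5,-70,36)),(s,o4((85,215)),(-42.5,70,0)),(s,o4((508,380)),(-42.5,-70,0)),(s,o4((662,198)),(42.5,-70,4))]
P=[(p,o2((258,218)),(0,-70,23)),(p,o2((293,451)),(0,70,23)),(p,o2((449,19)),(-130,-170,12)),(p,o2((523,461)),(-130,100,12)),
(s,o3((180,183)),(0,70,23)),(s,o3((426,232)),(0,-70,23)),(s,o3((32,316)),(-130,100,12)),(s,o3((550,438)),(-130,-170,12)),(s,o3((736,25)),(310,-170,12))]
def fit(D,x0,cams=None):
    D=[d for d in D if cams is None or d[0] is cams]
    def f(v):
        F=frame(*v); return np.concatenate([proj(c,F(a*m,b*m,z*m))-u for c,u,(a,b,z) in D])
    r=least_squares(f,x0,loss='soft_l1'); return r.x,f(r.x).reshape(-1,2)
for D,x0 in ((S,(.4,-.18,1.57)),(P,(.4,.15,1.57))):
    for c in (None,p,s):
        v,r=fit(D,x0,c); print(np.round(v,4),np.degrees(v[2])); 
        if c is None: print(np.round(r,1).tolist())
E
python3 fit.py
```

```text
[ 0.4806 -0.1977  1.6459] 94.30080977150034
[[0.4, 1.3], [-0.4, 0.6], [0.1, 0.2], [-0.1, -0.0], [3.4, -1.2], [3.6, -0.2], [-0.2, -1.2], [-0.1, -0.7], [0.6, -0.2], [0.2, 0.6], [1.2, -1.1]]
[ 0.4809 -0.1962  1.6403] 93.98202944636884
[ 0.4808 -0.1993  1.6521] 94.65873250651484
[0.4937 0.1808 1.7696] 101.38779885613002
[[0.0, 0.0], [0.9, 0.3], [-0.1, -0.2], [0.8, 0.5], [-0.4, -0.9], [1.0, 0.4], [-0.5, -0.8], [0.6, -0.3], [1.0, -1.0]]
[0.4944 0.182  1.7632] 101.02127549933458
[0.4938 0.1787 1.7733] 101.60181014667747
```

```bash
cat > d.py <<'E'
import sys,numpy as np
from scipy.spatial.transform import Rotation as R
from station import manip
# usage: d.py x y z yawdeg : delta to target in tool axes (tool down, tool y at yaw)
def tgt(yaw):
    y=np.array([np.cos(yaw),np.sin(yaw),0]);z=np.array([0,0,-1.]);return R.from_matrix(np.stack([np.cross(y,z),y,z],1))
def delta(X,yaw):
    s=manip.sense();r=R.from_quat(s["tool_rot"]);
    return s,r.inv().apply(np.array(X)-s["tcp_pos"]),(r.inv()*tgt(yaw)).as_rotvec(degrees=True), tgt(yaw).inv().apply(np.array(X)-s["tcp_pos"])
if __name__=="__main__":
    a=[float(v) for v in sys.argv[1:]]
    s,d,w,d2=delta(a[:3],np.radians(a[3]))
    print("t",round(s["t"],2),"tcp",np.round(s["tcp_pos"],4),"F",np.round(s["force"],1),"gap",round(float(s["finger_gap"]),3))
    print("shift now-axes",np.round(d,4),"turn",np.round(w,2),"shift target-axes",np.round(d2,4)); print("q",np.round(s["q"],2))
E
python3 d.py 0.42 0.05 0.3 94.3; python3 d.py 0.4835 -0.235 0.14 94.3
```

```text
t 1.1 tcp [0.2059 0.5901 0.2563] F [0.6 0.1 0.6] gap 1.001
shift now-axes [-0.3801 -0.4394 -0.0437] turn [ -0.     0.   -23.54] shift target-axes [-0.173  -0.5546 -0.0437]
q [ 1.06  0.53  1.43 -0.    1.18 -0.18]
t 1.1 tcp [0.2059 0.5901 0.2563] F [0.6 0.1 0.6] gap 1.001
shift now-axes [-0.534  -0.6875  0.1163] turn [ -0.     0.   -23.54] shift target-axes [-0.2149 -0.8436  0.1163]
q [ 1.06  0.53  1.43 -0.    1.18 -0.18]
```

>>> play_rows(
  steps=[
    [[0,0,-0.015,0,0,-8],[0,0,-0.015,0,0,-8],[0,0,-0.015,0,0,-7.5]],
  ],
  fingers=1,
)

```text
t: 1.48
tcp_pos: [0.2059, 0.59, 0.3017]
tool_rot: [-0.039, 0.999, -0.0, -0.0]
force: [0.2, -0.1, 0.5]
finger_gap: 1.002
```

```bash
python3 d.py 0.42 0.05 0.3 94.3; python3 d.py 0.4835 -0.235 0.14 94.3
```

```text
t 1.48 tcp [0.2059 0.59   0.3017] F [ 0.2 -0.1  0.5] gap 1.002
shift now-axes [-0.171  -0.5552  0.0018] turn [-0.01 -0.01  0.21] shift target-axes [-0.173  -0.5546  0.0017]
q [ 1.06  0.48  1.38  0.    1.28 -0.59]
t 1.48 tcp [0.2059 0.59   0.3017] F [ 0.2 -0.1  0.5] gap 1.002
shift now-axes [-0.2119 -0.8443  0.1618] turn [-0.01 -0.01  0.21] shift target-axes [-0.215  -0.8435  0.1617]
q [ 1.06  0.48  1.38  0.    1.28 -0.59]
```

>>> play_rows(
  steps=[
    [[-0.017,-0.055,0,0,0,0],[-0.017,-0.055,0,0,0,0],[-0.017,-0.055,0,0,0,0],[-0.017,-0.055,0,0,0,0],[-0.017,-0.055,0,0,0,0],[-0.017,-0.055,0,0,0,0],[-0.017,-0.055,0,0,0,0],[-0.017,-0.055,0,0,0,0],[-0.017,-0.055,0,0,0,0],[-0.017,-0.055,0,0,0,0]],
  ],
)

```text
t: 2.72
tcp_pos: [0.4169, 0.0524, 0.3017]
tool_rot: [-0.037, 0.999, 0.0, 0.001]
force: [0.8, 0.2, 0.1]
finger_gap: 1.003
```

```bash
python3 d.py 0.4835 -0.235 0.14 94.3
```

```text
t 2.73 tcp [0.4169 0.0524 0.3017] F [0.8 0.2 0.1] gap 1.003
shift now-axes [-0.0449 -0.2916  0.1618] turn [-0.    0.08 -0.05] shift target-axes [-0.0449 -0.2916  0.1617]
q [-0.14  0.18  1.86  0.    1.1  -1.79]
```

>>> play_rows(
  steps=[
    [[-0.0075,-0.049,0.02,0,0,0],[-0.0075,-0.049,0.025,0,0,0],[-0.0075,-0.049,0.027,0,0,0],[-0.0075,-0.049,0.03,0,0,0],[-0.0075,-0.049,0.03,0,0,0],[-0.0075,-0.0465,0.03,0,0,0],[0,0,0,0,0,0]],
  ],
)

```text
t: 3.6
tcp_pos: [0.4831, -0.2363, 0.1371]
tool_rot: [-0.035, 0.999, 0.0, -0.001]
force: [-0.6, 0.0, 0.2]
finger_gap: 0.999
```

```bash
python3 d.py 0.4835 -0.235 0.14 94.3;  python3 - <<'E'
from station import manip
import cv2,pickle
p=manip.snapshot("wrist"); pickle.dump(p,open("pics/w1.pkl","wb")); cv2.imwrite("pics/w1.png",p["img"][:,:,::-1]); print(p["K"],p["world_from_camera"])
for l in ["strip","rib_top","strip_lead"]:
    print(l,[(x["point"],x["score"]) for x in manip.pinpoint(l,p)[:2]])
E
```

```text
t 3.6 tcp [ 0.4831 -0.2363  0.1371] F [-0.6  0.   0.2] gap 0.999
shift now-axes [-0.0005  0.0013 -0.0029] turn [ 0.03 -0.06 -0.27] shift target-axes [-0.0005  0.0013 -0.0029]
q [-0.66  0.59  1.76 -0.    0.8  -2.3 ]
[[371.64829954   0.         322.13383894]
 [  0.         371.64829954 236.39604557]
 [  0.           0.           1.        ]] [[-0.06899792  0.96278818  0.26130097  0.41611873]
 [ 0.99761627  0.06631699  0.0190747  -0.24155783]
 [ 0.0010362   0.26199422 -0.96506889  0.25387419]
 [ 0.          0.          0.          1.        ]]
strip [([374.3, 230.1], 0.93)]
rib_top []
strip_lead [([430.3, 230.9], 0.81)]
```

View pics/w1.png

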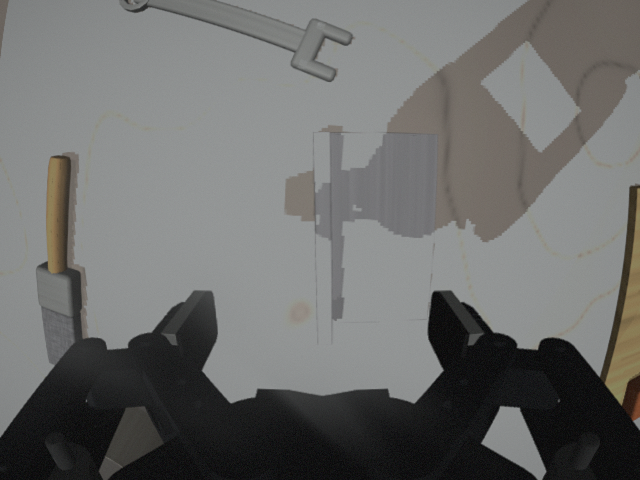

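```bash
cat >> h.py <<'E'
def fproj(p,X):
    T=p["world_from_camera"];c=T[:3,:3].T@(np.asarray(X,float)-T[:3,3]); r=np.hypot(c[0],c[1]); th=np.arctan2(r,c[2]); K=p["K"]
    return np.array([K[0,2]+K[0,0]*th*c[0]/r, K[1,2]+K[1,1]*th*c[1]/r])
def fonz(p,uv,z):
    K=p["K"];T=p["world_from_camera"];a=np.array([(uv[0]-K[0,2])/K[0,0],(uv[1]-K[1,2])/K[1,1]]);th=np.hypot(*a)
    d=T[:3,:3]@np.array([*(np.sin(th)*a/th),np.cos(th)]); o=T[:3,3]; return o+d*(z-o[2])/d[2]
E
python3 - <<'E'
import pickle; from h import *; from scipy.optimize import least_squares
p=pickle.load(open("pics/w1.pkl","rb")); m=1e-3
c=cv2.resize(p["img"][115:355,300:450,::-1],None,fx=2.5*1,fy=2.5,interpolation=cv2.INTER_CUBIC)
cv2.imwrite("pics/w1c.png",cv2.convertScaleAbs(c,alpha=1.5,beta=-40))
D=[((437,134),(42.5,70,4)),((431,321),(42.5,-70,4)),((314,132),(-42.5,70,36)),((331,131.5),(-32.5,70,36)),((317.5,343),(-42.5,-70,36)),((332,343),(-32.5,-70,36))]
for sg in(1,):
    f=lambda v:np.concatenate([fproj(p,frame(*v)(a*m,b*m,z*m))-np.array(u) for u,(a,b,z) in D])
    r=least_squares(f,(.48,-.2,1.64)); print(np.round(r.x,4),np.degrees(r.x[2]),np.round(f(r.x).reshape(-1,2),1).tolist(),frame(*r.x)(-.0375,0,0))
E
```

```text
[ 0.4786 -0.1982  1.6561] 94.88561309135719 [[1.8, -0.6], [-3.1, -1.8], [-0.4, -0.9], [-0.1, -0.7], [0.7, 2.3], [0.9, 2.0]] [ 0.48178892 -0.23560232  0.        ]
```

View pics/w1c.png

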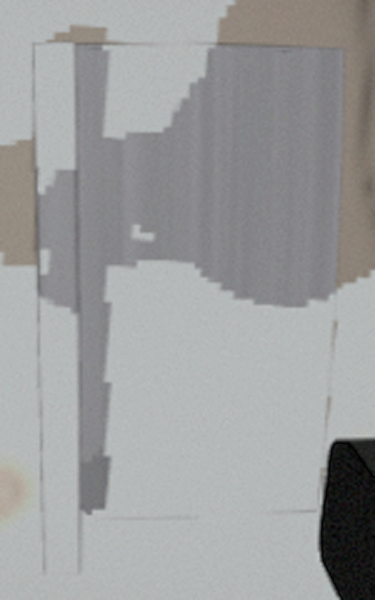

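>>> play_rows(
  steps=[
    [[0,0.001,0.03,0,0,-0.3],[0,0,0.03,0,0,0],[0,0,0.025,0,0,0],[0,0,0.017,0,0,0],[0,0,0,0,0,0]],
  ],
)

```text
t: 4.42
tcp_pos: [0.4825, -0.2311, 0.0371]
tool_rot: [-0.04, 0.999, 0.0, -0.001]
force: [-0.0, 0.5, 0.5]
finger_gap: 0.999
```

>>> play_rows(
  steps=[
    [[0,0,0,0,0,0],[0,0,0,0,0,0],[0,0,0,0,0,0],[0,0,0,0,0,0],[0,0,0,0,0,0],[0,0,0,0,0,0]],
  ],
  fingers=0,
  squeeze=60,
)

```text
t: 5.18
tcp_pos: [0.4832, -0.2327, 0.0379]
tool_rot: [-0.04, 0.999, -0.001, 0.001]
force: [-1.1, -1.0, 5.9]
finger_gap: 0.102
```

```bash
python3 d.py 0.4835 -0.235 0.035 94.3;  python3 - <<'E'
from station import manip
import cv2,pickle
print(manip.sense()["ft_torque"])
for n in ["wrist","scene"]:
  p=manip.snapshot(n); pickle.dump(p,open(f"pics/{n}2.pkl","wb")); cv2.imwrite(f"pics/{n}2.png",p["img"][:,:,::-1])
E
```

```text
t 5.17 tcp [ 0.4832 -0.2327  0.0379] F [-1.1 -1.   5.9] gap 0.102
shift now-axes [-0.0001 -0.0023  0.0029] turn [-0.07  0.07  0.27] shift target-axes [-0.0001 -0.0023  0.0029]
q [-0.66  0.76  1.8  -0.    0.58 -2.31]
[-0.10134856  0.04382915  0.01182381]
```

View pics/wrist2.png

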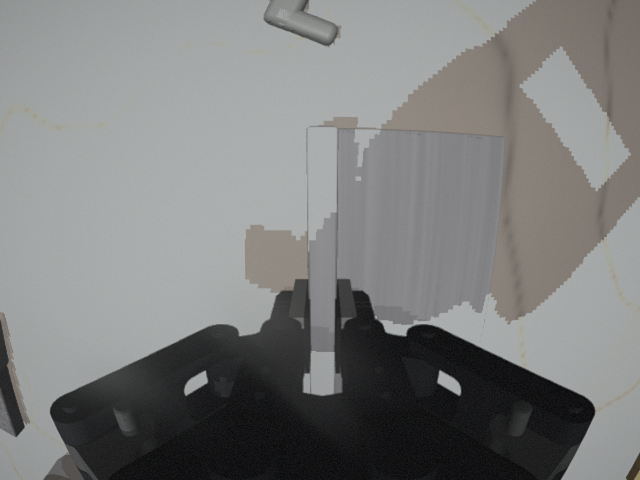

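>>> play_rows(
  steps=[
    [[0,0,-0.005,0,0,0],[0,0,-0.015,0,0,0],[0,0,-0.02,0,0,0],[0,0,-0.02,0,0,-2.4],[0,0,0,0,0,-2.4],[0,0,0,0,0,-2.4],[0,0,0,0,0,0]],
  ],
)

```text
t: 6.15
tcp_pos: [0.4826, -0.2319, 0.0979]
tool_rot: [-0.102, 0.995, -0.0, 0.0]
force: [-0.1, -1.2, -2.1]
finger_gap: 0.101
```

```bash
python3 d.py 0.5138 0.083 0.09 101.4;  python3 - <<'E'
from station import manip
import cv2,pickle
print(manip.sense()["ft_torque"])
for n in ["wrist","scene","top"]:
  p=manip.snapshot(n); pickle.dump(p,open(f"pics/{n}3.pkl","wb")); cv2.imwrite(f"pics/{n}3.png",p["img"][:,:,::-1])
E
```

```text
t 6.15 tcp [ 0.4826 -0.2319  0.0979] F [-0.1 -1.2 -2.1] gap 0.101
shift now-axes [-0.0946  0.302   0.0079] turn [-0.    0.01  0.34] shift target-axes [-0.0928  0.3025  0.0079]
q [-0.66  0.65  1.78  0.    0.71 -2.43]
[-0.04167218  0.01045456  0.01100599]
```

View pics/wrist3.png

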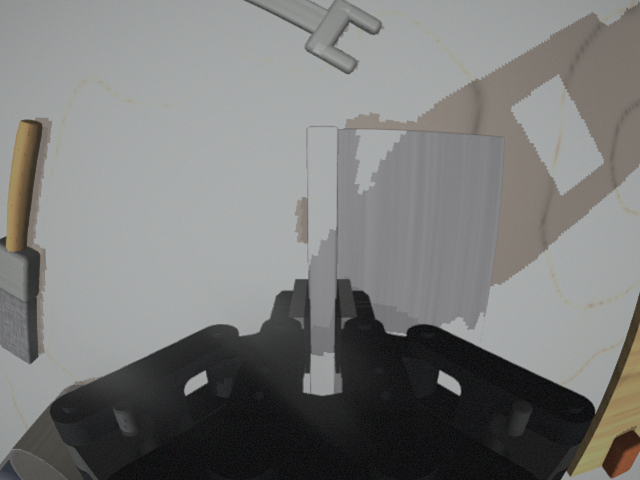

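View pics/scene3.png

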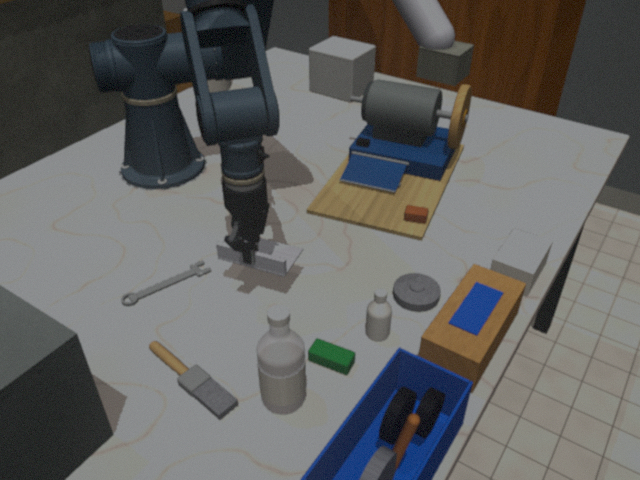

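```bash
cat > wf.py <<'E'
import pickle; from h import *; from scipy.optimize import least_squares
p=pickle.load(open("pics/wrist3.pkl","rb")); m=1e-3
c=cv2.resize(p["img"][110:410,290:510,::-1],None,fx=2,fy=2,interpolation=cv2.INTER_CUBIC)
cv2.imwrite("pics/w3c.png",c)
D=[((307,126),(-42.5,70,36)),((338,126),(-32.5,70,36)),((504,136),(42.5,70,4))]
tcp=np.array([.4826,-.2319]);
f=lambda v:np.concatenate([fproj(p,frame(*v[:3])(a*m,b*m,z*m+v[3]))-np.array(u) for u,(a,b,z) in D])
r=least_squares(f,(.48,-.2,1.74,.06)); v=r.x; print(np.round(v,4),np.degrees(v[2]),f(v).round(1))
o=frame(*v[:3])(-.0375,0,0)[:2]-tcp
yaw=v[2]; print("rib centre rel tcp in strip axes",o@[np.cos(yaw),np.sin(yaw)],o@[-np.sin(yaw),np.cos(yaw)])
E
python3 wf.py
```

```text
[ 0.4737 -0.1953  1.7797  0.0578] 101.9679812301953 [-0.1  0.1  0.1 -0.1 -0.   0. ]
rib centre rel tcp in strip axes 0.00011445481637056021 0.001100817797774493
```

View pics/w3c.png

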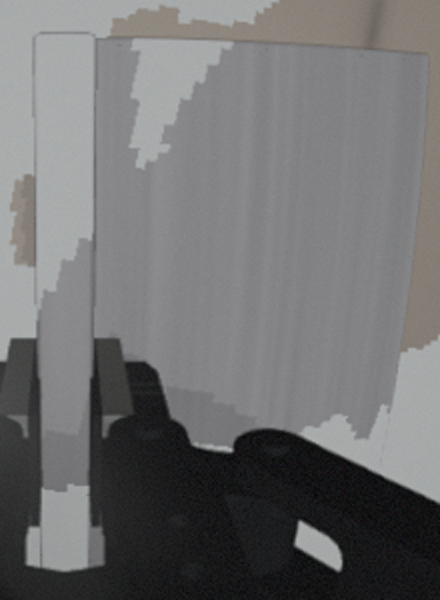

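>>> play_rows(
  steps=[
    [[-0.019,0.06,0,0,0,0],[-0.019,0.06,0,0,0,0],[-0.019,0.06,0,0,0,0],[-0.018,0.06,0,0,0,0],[-0.019,0.05,0,0,0,0],[0,0,0,0,0,0],[0,0,0,0,0,0]],
  ],
)

```text
t: 7.18
tcp_pos: [0.5154, 0.0695, 0.0973]
tool_rot: [-0.103, 0.995, -0.0, -0.0]
force: [-0.1, -0.5, -1.9]
finger_gap: 0.102
```

```bash
python3 d.py 0.5138 0.083 0.06 101.4;  python3 - <<'E'
from station import manip
import cv2,pickle
for n in ["wrist","scene","top"]:
  p=manip.snapshot(n); pickle.dump(p,open(f"pics/{n}4.pkl","wb")); cv2.imwrite(f"pics/{n}4.png",p["img"][:,:,::-1])
  if n!="wrist":
    c=p["img"][140:240,280:450,::-1] if n=="scene" else p["img"][180:310,190:300,::-1]
    cv2.imwrite(f"pics/{n}4c.png",cv2.resize(c,None,fx=4.5,fy=4.5,interpolation=cv2.INTER_CUBIC))
E
```

```text
t 7.17 tcp [0.5154 0.0695 0.0973] F [-0.1 -0.5 -1.9] gap 0.102
shift now-axes [-0.0012  0.0135  0.0373] turn [-0.01 -0.02  0.41] shift target-axes [-0.0011  0.0135  0.0373]
q [-0.08  0.64  1.82 -0.    0.68 -1.86]
```

View pics/wrist4.png

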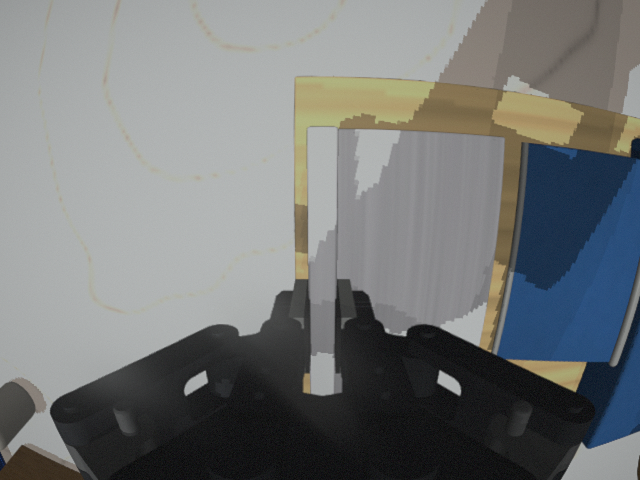

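View pics/scene4c.png

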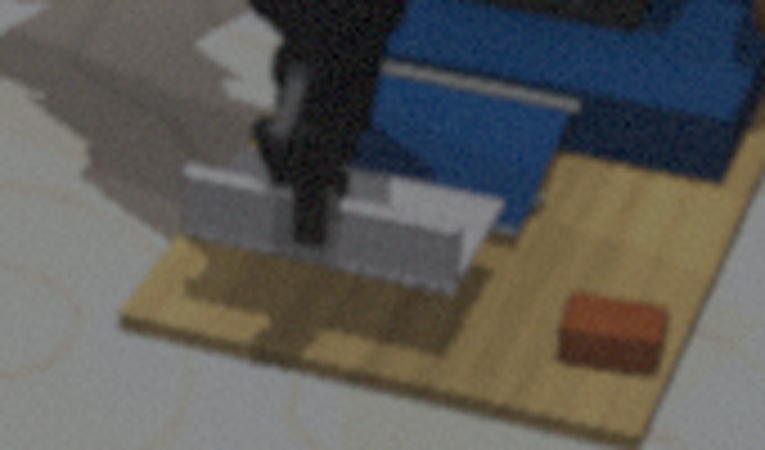

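View pics/top4c.png

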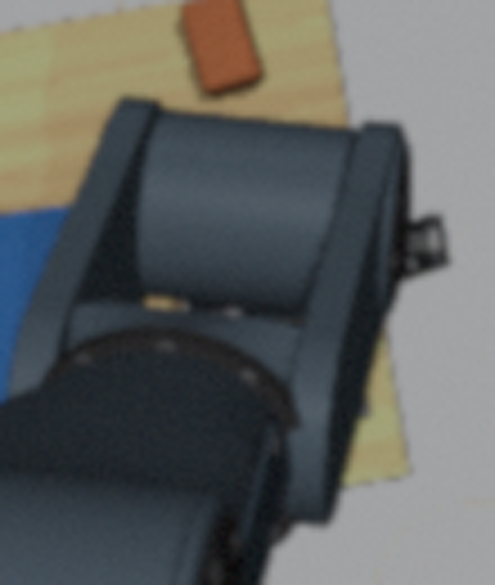

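Run:
```python
import pickle,cv2
p=pickle.load(open("pics/wrist4.pkl","rb"));
a=cv2.resize(p["img"][65:165,280:640,::-1],None,fx=2.2,fy=2.2,interpolation=cv2.INTER_CUBIC)
b=cv2.resize(p["img"][300:400,480:640,::-1],None,fx=4,fy=4,interpolation=cv2.INTER_CUBIC)
cv2.imwrite("pics/w4a.png",a);cv2.imwrite("pics/w4b.png",b)
```

```text
(no output)
```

View pics/w4a.png

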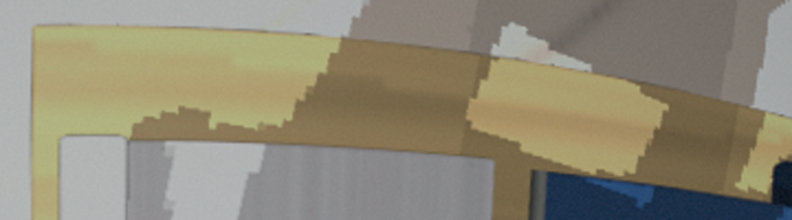

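View pics/w4b.png

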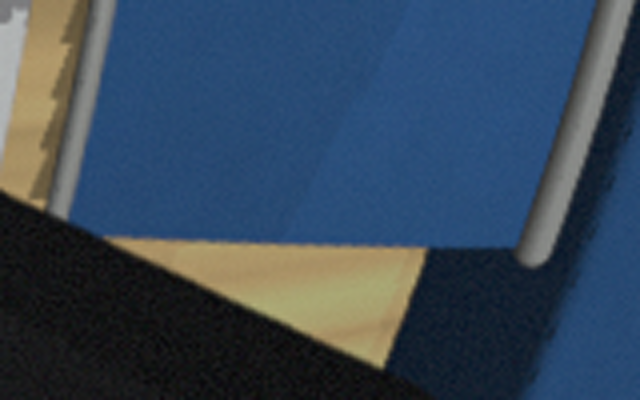

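```bash
cat > pf.py <<'E'
import pickle; from h import *; from scipy.optimize import least_squares
p=pickle.load(open("pics/wrist4.pkl","rb")); m=1e-3
D=[((295,76.4),(-130,100,12)),((527.5,143),(0,70,23)),((522.5,142.5),(0,70,20)),((498,359),(0,-70,23))]
f=lambda v:np.concatenate([fproj(p,frame(*v[:3])(a*m,b*m,z*m))-np.array(u) for u,(a,b,z) in D])
r=least_squares(f,(.494,.181,1.77),loss='soft_l1'); v=r.x; print("pol",np.round(v,4),np.degrees(v[2]),f(v).reshape(-1,2).round(1).tolist())
D2=[((307,126),(-42.5,70,36)),((338,126),(-32.5,70,36)),((504,136),(42.5,70,4))]
zs=.0973-.0379
g=lambda w:np.concatenate([fproj(p,frame(*w[:3])(a*m,b*m,z*m+zs))-np.array(u) for u,(a,b,z) in D2])
r=least_squares(g,(.51,.1,1.77)); w=r.x; print("strip",np.round(w,4),np.degrees(w[2]),g(w).round(1))
d=w[:2]-v[:2]; print("strip in pol axes", d@[np.cos(v[2]),np.sin(v[2])],d@[-np.sin(v[2]),np.cos(v[2])],"dyaw",np.degrees(w[2]-v[2]))
print(fproj(p,frame(*v)(.06,-.07,.023+.0167)),"vs line y~361.5")
E
python3 pf.py
```

```text
pol [0.4914 0.1825 1.7769] 101.81152091871803 [[0.4, 1.3], [-0.4, -0.8], [2.0, -0.5], [-2.1, 0.1]]
strip [0.5065 0.106  1.782 ] 102.09831556748232 [-1.   0.1 -0.2 -0.1  1.9  0.1]
strip in pol axes -0.07796589200606097 0.0009270044572451362 dyaw 0.2867946487642791
[577.39690247 361.4734061 ] vs line y~361.5
```

>>> play_rows(
  steps=[
    [[-0.001,0,0.01,0,0,0.2],[0,0,0.015,0,0,0],[0,0,0.012,0,0,0],[0,0,0.005,0,0,0],[0,0,0.003,0,0,0],[0,0,0.001,0,0,0],[0,0,0,0,0,0]],
  ],
)

```text
t: 8.2
tcp_pos: [0.5167, 0.0698, 0.0515]
tool_rot: [-0.101, 0.995, -0.0, 0.0]
force: [0.4, -1.0, -2.4]
finger_gap: 0.102
```

>>> play_rows(
  steps=[
    [[0,0,0.001,0,0,0],[0,0,0,0,0,0]],
  ],
)

```text
t: 8.45
tcp_pos: [0.5166, 0.0697, 0.0505]
tool_rot: [-0.101, 0.995, -0.0, 0.0]
force: [-0.5, -0.7, -2.3]
finger_gap: 0.108
```

>>> play_rows(
  steps=[
    [[0,0,0.0005,0,0,0],[0,0,0,0,0,0]],
  ],
)

```text
t: 8.7
tcp_pos: [0.5166, 0.0697, 0.0499]
tool_rot: [-0.101, 0.995, -0.0, 0.0]
force: [0.6, -0.1, -0.4]
finger_gap: 0.1
```

>>> play_rows(
  steps=[
    [[0,0,0.0005,0,0,0],[0,0,0,0,0,0]],
  ],
)

```text
t: 8.95
tcp_pos: [0.5166, 0.0697, 0.0499]
tool_rot: [-0.101, 0.995, -0.0, 0.0]
force: [-0.8, 0.3, 5.7]
finger_gap: 0.105
```

>>> play_rows(
  steps=[
    [[0,0,0.0005,0,0,0],[0,0,0,0,0,0]],
  ],
)

```text
t: 9.2
tcp_pos: [0.5166, 0.0697, 0.0499]
tool_rot: [-0.101, 0.995, -0.0, 0.0]
force: [-2.3, -0.3, 10.0]
finger_gap: 0.099
```

>>> play_rows(
  steps=[
    [[0,0,-0.0006,0,0,0],[0,0.005,0,0,0,0],[0,0.007,0,0,0,0],[0,0.007,0,0,0,0],[0,0.005,0,0,0,0],[0,0,0,0,0,0]],
  ],
)

```text
t: 9.95
tcp_pos: [0.513, 0.0934, 0.0499]
tool_rot: [-0.101, 0.995, -0.0, 0.002]
force: [1.1, -0.2, 5.4]
finger_gap: 0.102
```

```bash
python3 - <<'E'
from station import manip
import cv2,pickle
for n in ["wrist","scene"]:
  p=manip.snapshot(n); pickle.dump(p,open(f"pics/{n}5.pkl","wb")); cv2.imwrite(f"pics/{n}5.png",p["img"][:,:,::-1])
p=pickle.load(open("pics/wrist5.pkl","rb"));
cv2.imwrite("pics/w5a.png",cv2.resize(p["img"][100:380,300:640,::-1],None,fx=2.1,fy=2.1,interpolation=cv2.INTER_CUBIC))
cv2.imwrite("pics/w5b.png",cv2.resize(p["img"][110:190,440:600,::-1],None,fx=5,fy=5,interpolation=cv2.INTER_CUBIC))
E
python3 d.py 0.5138 0.083 0.06 101.6
```

```text
t 10.05 tcp [0.513  0.0934 0.0499] F [ 1.9 -0.3  6. ] gap 0.105
shift now-axes [ 0.0013 -0.0104 -0.0101] turn [-0.04  0.17 -0.03] shift target-axes [ 0.0013 -0.0104 -0.0101]
q [-0.03  0.73  1.84  0.    0.57 -1.81]
```

View pics/w5a.png

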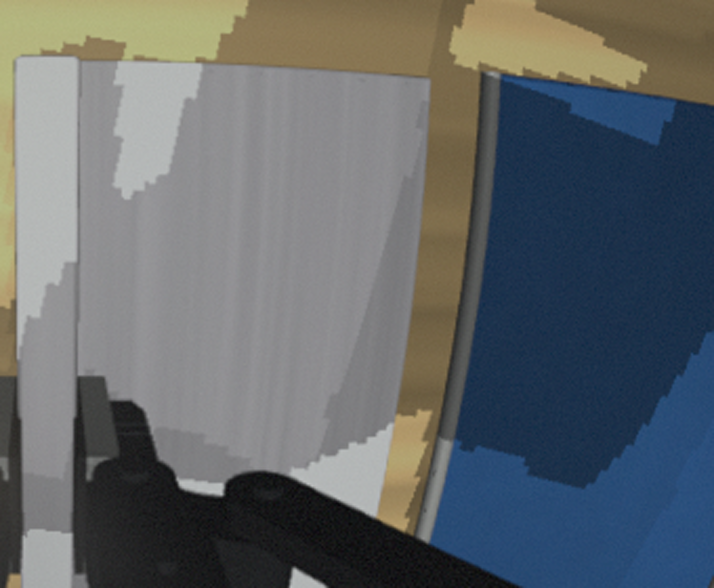

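View pics/w5b.png

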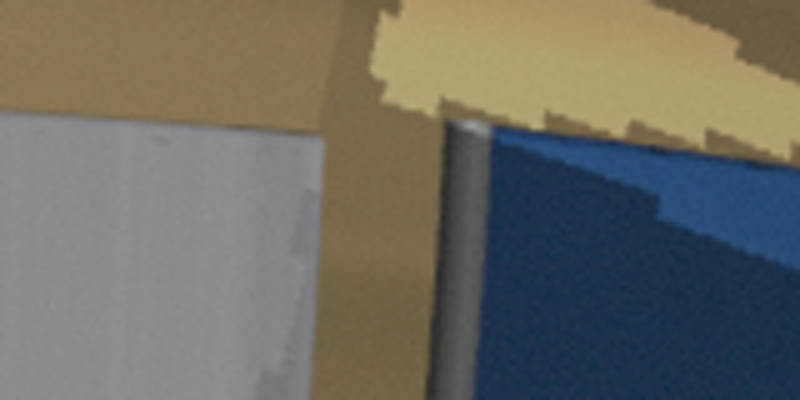

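View pics/scene5.png

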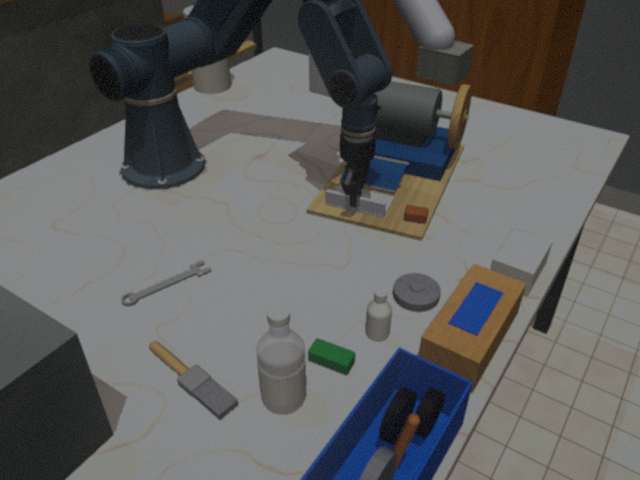

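Run:
```python
import pickle; from h import *
p=pickle.load(open("pics/wrist5.pkl","rb"))
for yd in (101.4,101.8):
  y=np.radians(yd);X=np.array([np.cos(y),np.sin(y)]);Y=np.array([-np.sin(y),np.cos(y)])
  s=fonz(p,(504.6,136.8),.016)[:2]; a=fonz(p,(529,134),.020)[:2]; b=fonz(p,(538,135),.023)[:2]
  print(yd,"apron-strip x,y:",(a-s)@X,(a-s)@Y,(b-s)@X,(b-s)@Y)
# edges: yaw of lead and apron edge lines
def q(u,v,o,f): return (u/f+o[0],v/f+o[1])
L=[fonz(p,q(429,80,(300,100),2.1),.016)[:2],fonz(p,q(397,425,(300,100),2.1),.016)[:2]]
A=[fonz(p,q(482,75,(300,100),2.1),.020)[:2],fonz(p,q(440,440,(300,100),2.1),.020)[:2]]
R=[fonz(p,q(77,60,(300,100),2.1),.048)[:2],fonz(p,q(76,375,(300,100),2.1),.048)[:2]]
A2=[fonz(p,q(500,75,(300,100),2.1),.023)[:2],fonz(p,q(460,440,(300,100),2.1),.023)[:2]]
for l in(L,A,A2,R): d=l[1]-l[0]; print(np.degrees(np.arctan2(d[1],d[0]))+90)
```

```text
101.4 apron-strip x,y: 0.01036028971687322 0.002269876659762948 0.01331342115756628 0.002194817049420899
101.8 apron-strip x,y: 0.010375883843726987 0.0021974934651941224 0.0133284193080123 0.0021018191047202576
102.47926775905665
101.95671568973182
102.64785544865198
101.7967359333579
```

Run:
```python
import pickle,cv2
p=pickle.load(open("pics/scene5.pkl","rb"));
cv2.imwrite("pics/s5a.png",cv2.resize(p["img"][150:225,320:420,::-1],None,fx=8,fy=8,interpolation=cv2.INTER_CUBIC))
```

```text
(no output)
```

View pics/s5a.png

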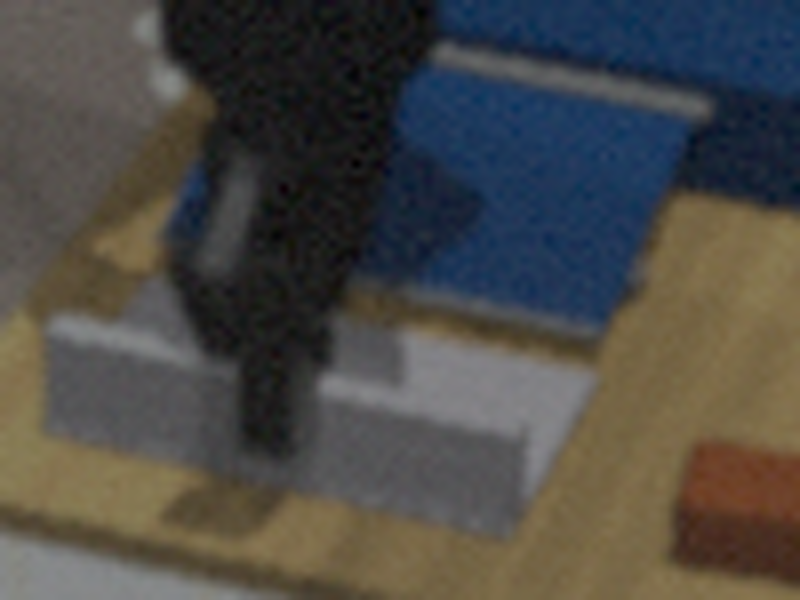

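Run:
```python
import pickle; from h import *
p=pickle.load(open("pics/scene5.pkl","rb"))
g=lambda u,v:((u+.5)/8-.5+320,(v+.5)/8-.5+150)
y=np.radians(101.6);X=np.array([np.cos(y),np.sin(y)]);Y=np.array([-np.sin(y),np.cos(y)])
s=onz(p,g(598,374),.016)[:2]
for uv,z in (((603,328),.023),((601,341),.020)):
  a=onz(p,g(*uv),z)[:2]; print((a-s)@X,(a-s)@Y)
# edge consistency: right flange edge lower end near rib front foot
r=onz(p,g(528,495),.016)[:2]; print("strip edge dir",np.degrees(np.arctan2(*(s-r)[::-1])),(s-r)@X)
rr=onz(p,g(513,536),.012)[:2]; rl=onz(p,g(47,432),.012)[:2]; d=rr-rl; print("rear line yaw",np.degrees(np.arctan2(d[1],d[0]))+90,np.hypot(*d))
m=(rr+rl)/2
v=np.array([0.4937,0.1787]); print("strip centre in pol(scene fit)",(m-v)@X,(m-v)@Y)
```

```text
0.013548841545292399 0.0030472909456438725
0.011166920774675461 0.0027132398875502634
strip edge dir 100.98705796612444 0.06639235885237116
rear line yaw 102.11594254596639 0.13932060774327143
strip centre in pol(scene fit) -0.08992620588215014 -0.0017888317058304924
```

```bash
cat > st.py <<'E'
from station import manip; import numpy as np
from scipy.spatial.transform import Rotation as R
s=manip.sense(); y=np.radians(101.7);X=np.array([np.cos(y),np.sin(y),0]);Y=np.array([-np.sin(y),np.cos(y),0])
d=np.array(s["tcp_pos"])-[.494,.181,0];f=np.array(s["force"]);r=R.from_quat(s["tool_rot"]).as_matrix()
print("t %.2f px %.2f py %.2f z %.2f mm"%(s["t"],d@X*1e3,d@Y*1e3,d[2]*1e3),"Fx %.1f Fy %.1f Fz %.1f"%(f@X,f@Y,f[2]),"yaw %.2f"%np.degrees(np.arctan2(r[1,1],r[0,1])),"tilt x,y comps",np.round(np.degrees(r[2,:2]),2),"tq",np.round(s["ft_torque"],2))
E
python3 st.py
```

```text
t 10.05 px -89.61 py -0.87 z 49.93 mm Fx -0.7 Fy -1.8 Fz 6.0 yaw 101.57 tilt x,y comps [-0.17 -0.04] tq [-0.09  0.02  0.05]
```

>>> play_rows(
  steps=[
    [[0.0022,0,0,0,0,0],[0,0.003,0,0,0,0],[0,0.004,0,0,0,0],[0,0,0,0,0,0]],
  ],
)

```text
t: 10.55
tcp_pos: [0.5092, 0.0994, 0.0499]
tool_rot: [-0.101, 0.995, -0.0, 0.001]
force: [1.6, -2.6, 6.1]
finger_gap: 0.101
```

```bash
python3 st.py
```

```text
t 10.55 px -83.01 py 1.70 z 49.90 mm Fx -2.9 Fy -1.1 Fz 6.1 yaw 101.59 tilt x,y comps [-0.13 -0.06] tq [-0.35 -0.16 -0.02]
```

>>> play_rows(
  steps=[
    [[0,0.004,0,0,0,0],[0,0.005,0,0,0,0],[0,0.005,0,0,0,0],[0,0.004,0,0,0,0],[0,0,0,0,0,0]],
  ],
)

```text
t: 11.18
tcp_pos: [0.5052, 0.117, 0.0499]
tool_rot: [-0.101, 0.995, -0.0, 0.001]
force: [0.3, -2.3, 6.4]
finger_gap: 0.107
```

```bash
python3 st.py
python3 - <<'E'
from station import manip
import cv2,pickle
for n in ["wrist","scene"]:
  p=manip.snapshot(n); pickle.dump(p,open(f"pics/{n}6.pkl","wb"))
  c=p["img"][100:380,300:640,::-1] if n=="wrist" else p["img"][150:225,320:420,::-1]
  f=2.1 if n=="wrist" else 8
  cv2.imwrite(f"pics/{n}6.png",cv2.resize(c,None,fx=f,fy=f,interpolation=cv2.INTER_CUBIC))
E
```

```text
t 11.18 px -64.96 py 1.99 z 49.93 mm Fx -2.3 Fy 0.2 Fz 6.4 yaw 101.60 tilt x,y comps [-0.09 -0.06] tq [-0.4  -0.08 -0.04]
```

View pics/wrist6.png

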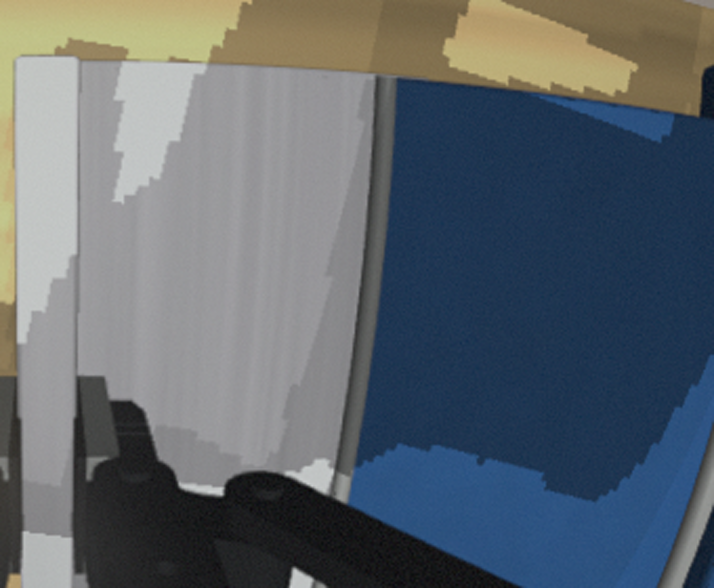

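View pics/scene6.png

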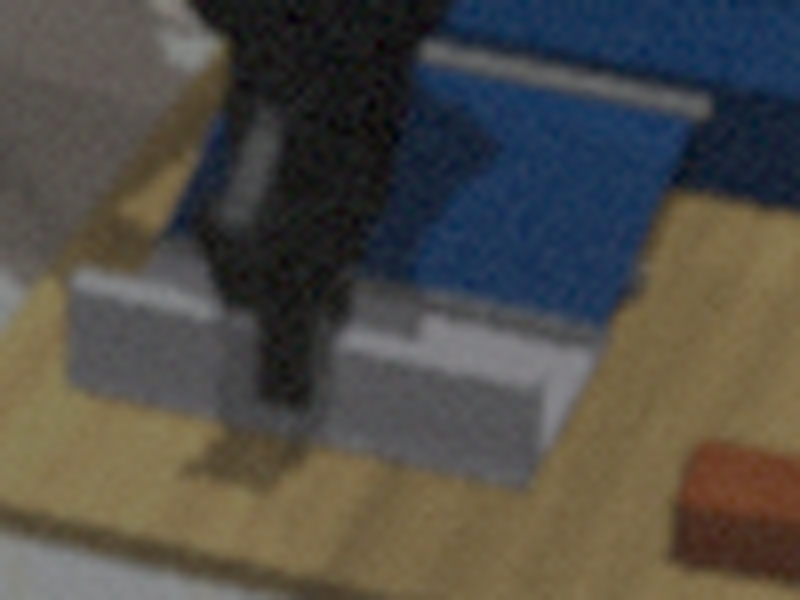

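Run:
```python
import pickle,cv2
p=pickle.load(open("pics/wrist6.pkl","rb"));
cv2.imwrite("pics/w6b.png",cv2.resize(p["img"][110:190,400:560,::-1],None,fx=5,fy=5,interpolation=cv2.INTER_CUBIC))
p=pickle.load(open("pics/scene6.pkl","rb"));
cv2.imwrite("pics/s6b.png",cv2.resize(p["img"][170:220,370:420,::-1],None,fx=12,fy=12,interpolation=cv2.INTER_CUBIC))
```

```text
(no output)
```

View pics/w6b.png

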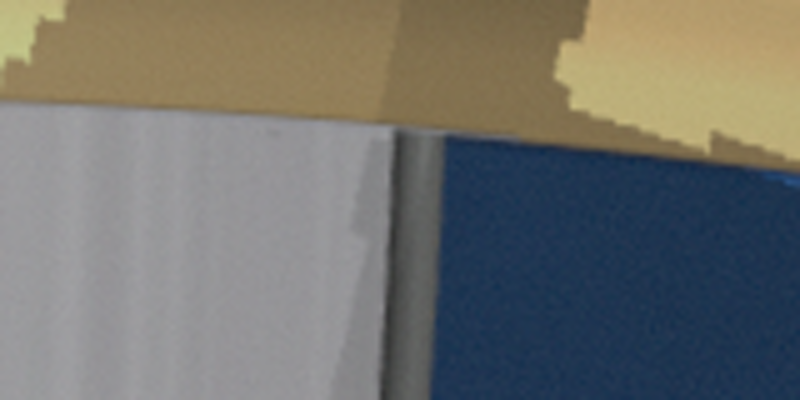

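View pics/s6b.png

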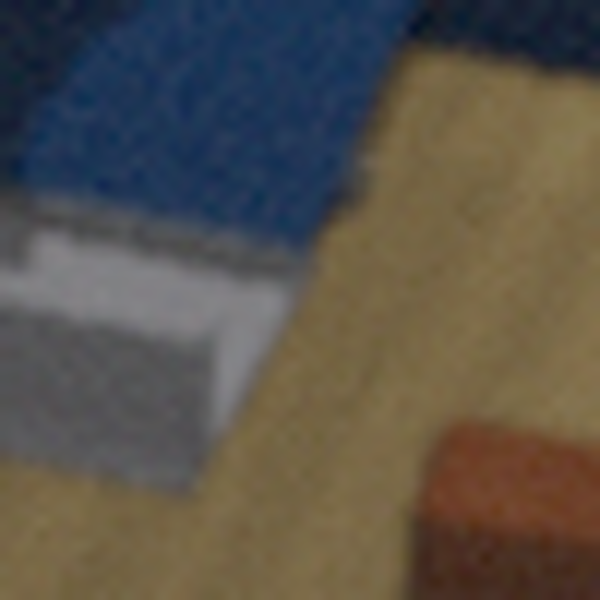

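Run:
```python
import pickle; from h import *
y=np.radians(101.6);X=np.array([np.cos(y),np.sin(y)]);Y=np.array([-np.sin(y),np.cos(y)])
p=pickle.load(open("pics/wrist6.pkl","rb")); g=lambda u,v:((u+.5)/5-.5+400,(v+.5)/5-.5+110)
s=fonz(p,g(392,126),.016)[:2]
for uv,z in (((398,126),.020),((445,133),.023)): a=fonz(p,g(*uv),z)[:2]; print("wrist +y end apron-strip",(a-s)@X,(a-s)@Y)
s0=fonz(p,g(0,100),.016)[:2]; print("strip edge yaw",np.degrees(np.arctan2(*(s-s0)[::-1])))
a=fonz(p,g(445,133),.023)[:2]; b=fonz(p,g(745,168),None or .023+.25*.0) [:2]
p=pickle.load(open("pics/scene6.pkl","rb")); g=lambda u,v:((u+.5)/12-.5+370,(v+.5)/12-.5+170)
# strip right edge line: points (222,437) .. (300,295), z=16
s1=onz(p,g(225,432),.016)[:2]; s2=onz(p,g(302,292),.016)[:2]
print("strip edge yaw scene",np.degrees(np.arctan2(*(s2-s1)[::-1])))
for uv,z in (((318,248),.023),((312,266),.020)):
  a=onz(p,g(*uv),z)[:2]; print("scene -y end apron-strip",(a-s1)@Y,(a-s2)@Y)
```

```text
wrist +y end apron-strip -0.0011976200687888662 -4.733870539671989e-05
wrist +y end apron-strip 0.001822577758626402 -0.0003670739764972534
strip edge yaw 101.22647527103418
strip edge yaw scene 101.82447663813609
scene -y end apron-strip -0.0007915900833887664 -0.0009950302003164406
scene -y end apron-strip -0.0004333251801710118 -0.0006367652970986871
```

>>> play_rows(
  steps=[
    [[-0.0002,0.004,0,0,0,0],[-0.0002,0.004,0,0,0,0],[-0.0002,0.004,0,0,0,0],[0,0.003,0,0,0,0],[0,0,0,0,0,0]],
  ],
)

```text
t: 11.9
tcp_pos: [0.5027, 0.1316, 0.0499]
tool_rot: [-0.101, 0.995, -0.0, 0.001]
force: [0.9, -3.4, 8.6]
finger_gap: 0.105
```

```bash
python3 st.py
```

```text
t 11.90 px -50.10 py 1.46 z 49.92 mm Fx -3.5 Fy -0.2 Fz 8.6 yaw 101.60 tilt x,y comps [-0.08 -0.07] tq [-0.52 -0.17  0.09]
```

>>> play_rows(
  steps=[
    [[0,0.002,0,0,0,0],[0,0.001,0,0,0,0],[0,0,0,0,0,0]],
  ],
)

```text
t: 12.28
tcp_pos: [0.5022, 0.1343, 0.0499]
tool_rot: [-0.101, 0.995, -0.001, 0.001]
force: [0.4, -5.2, 6.8]
finger_gap: 0.103
```

```bash
python3 st.py
```

```text
t 12.28 px -47.36 py 1.45 z 49.91 mm Fx -5.1 Fy 0.7 Fz 6.8 yaw 101.61 tilt x,y comps [-0.07 -0.08] tq [-0.67 -0.18  0.01]
```

>>> play_rows(
  steps=[
    [[0,0.001,0,0,0,0],[0,0,0,0,0,0]],
  ],
)

```text
t: 12.52
tcp_pos: [0.502, 0.1353, 0.0499]
tool_rot: [-0.101, 0.995, -0.001, 0.001]
force: [1.9, -5.3, 7.3]
finger_gap: 0.106
```

```bash
python3 st.py
```

```text
t 12.53 px -46.40 py 1.44 z 49.91 mm Fx -5.6 Fy -0.8 Fz 7.3 yaw 101.61 tilt x,y comps [-0.08 -0.08] tq [-0.76 -0.15  0.04]
```

>>> play_rows(
  steps=[
    [[0,0.001,0,0,0,0],[0,0,0,0,0,0]],
  ],
)

```text
t: 12.78
tcp_pos: [0.5018, 0.1362, 0.0499]
tool_rot: [-0.101, 0.995, -0.001, 0.001]
force: [1.1, -4.7, 6.2]
finger_gap: 0.103
```

```bash
python3 st.py
```

```text
t 12.78 px -45.43 py 1.41 z 49.92 mm Fx -4.8 Fy -0.1 Fz 6.2 yaw 101.61 tilt x,y comps [-0.08 -0.08] tq [-0.73 -0.14  0.  ]
```

>>> play_rows(
  steps=[
    [[0,0.001,0,0,0,0],[0,0,0,0,0,0]],
  ],
)

```text
t: 13.02
tcp_pos: [0.5016, 0.137, 0.0499]
tool_rot: [-0.101, 0.995, -0.001, 0.001]
force: [2.0, -5.2, 7.0]
finger_gap: 0.103
```

```bash
python3 st.py
```

```text
t 13.03 px -44.60 py 1.44 z 49.91 mm Fx -5.5 Fy -0.9 Fz 7.0 yaw 101.61 tilt x,y comps [-0.07 -0.09] tq [-0.9  -0.16 -0.  ]
```

>>> play_rows(
  steps=[
    [[0,0.0006,0,0,0,0],[0,0,0,0,0,0]],
  ],
)

```text
t: 13.28
tcp_pos: [0.5016, 0.1372, 0.0499]
tool_rot: [-0.101, 0.995, -0.001, 0.001]
force: [1.1, -7.2, 7.2]
finger_gap: 0.105
```

```bash
python3 st.py
```

```text
t 13.28 px -44.47 py 1.46 z 49.93 mm Fx -7.2 Fy 0.4 Fz 7.2 yaw 101.61 tilt x,y comps [-0.07 -0.13] tq [-1.18 -0.13 -0.07]
```

>>> play_rows(
  steps=[
    [[0,0.0006,0,0,0,0],[0,0,0,0,0,0],[0,0,0,0,0,0]],
  ],
)

```text
t: 13.65
tcp_pos: [0.5014, 0.1373, 0.0499]
tool_rot: [-0.101, 0.995, -0.001, 0.0]
force: [0.3, -9.1, 7.5]
finger_gap: 0.106
```

```bash
python3 st.py
python3 - <<'E'
from station import manip
import cv2,pickle
p=manip.snapshot("wrist");q=manip.snapshot("scene"); pickle.dump((p,q),open(f"pics/p7.pkl","wb"))
cv2.imwrite("pics/w7.png",cv2.resize(p["img"][100:380,300:640,::-1],None,fx=2.1,fy=2.1,interpolation=cv2.INTER_CUBIC))
cv2.imwrite("pics/w7b.png",cv2.resize(p["img"][110:190,350:510,::-1],None,fx=5,fy=5,interpolation=cv2.INTER_CUBIC))
cv2.imwrite("pics/s7.png",cv2.resize(q["img"][150:225,320:420,::-1],None,fx=8,fy=8,interpolation=cv2.INTER_CUBIC))
cv2.imwrite("pics/s7b.png",cv2.resize(q["img"][170:220,370:420,::-1],None,fx=12,fy=12,interpolation=cv2.INTER_CUBIC))
E
python3 st.py
```

```text
t 13.65 px -44.32 py 1.61 z 49.93 mm Fx -9.0 Fy 1.5 Fz 7.5 yaw 101.60 tilt x,y comps [-0.04 -0.15] tq [-1.58 -0.18 -0.15]
t 13.75 px -44.31 py 1.64 z 49.93 mm Fx -10.0 Fy 1.7 Fz 8.1 yaw 101.60 tilt x,y comps [-0.04 -0.15] tq [-1.57 -0.17 -0.12]
```

View pics/w7.png

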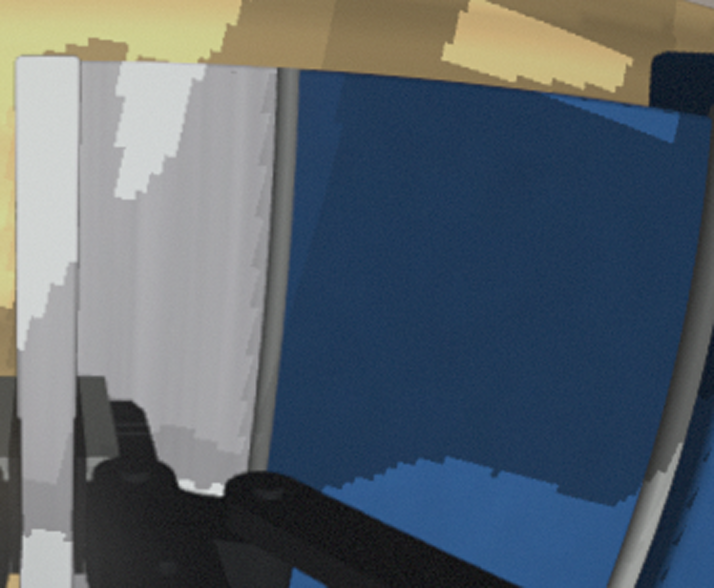

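View pics/w7b.png

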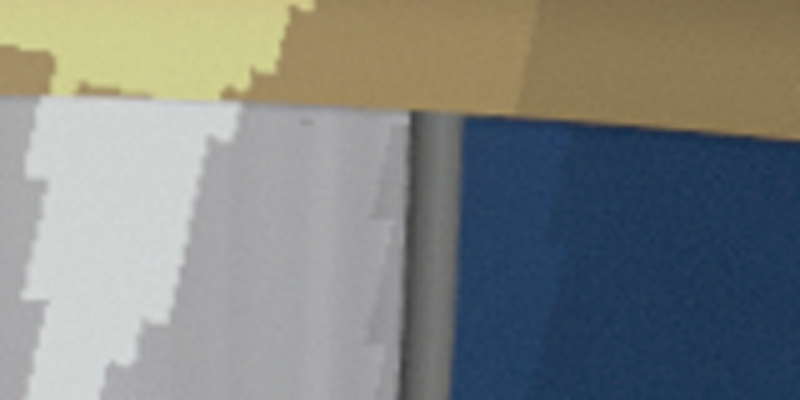

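View pics/s7.png

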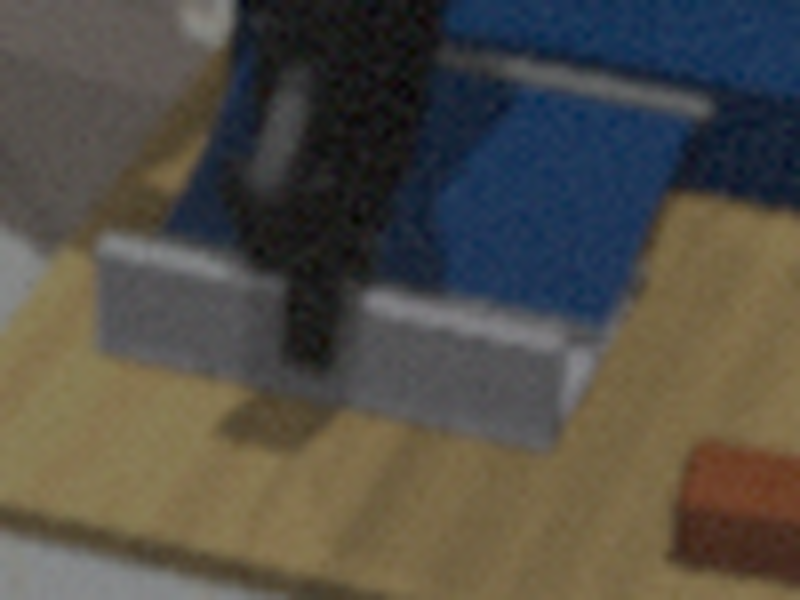

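View pics/s7b.png

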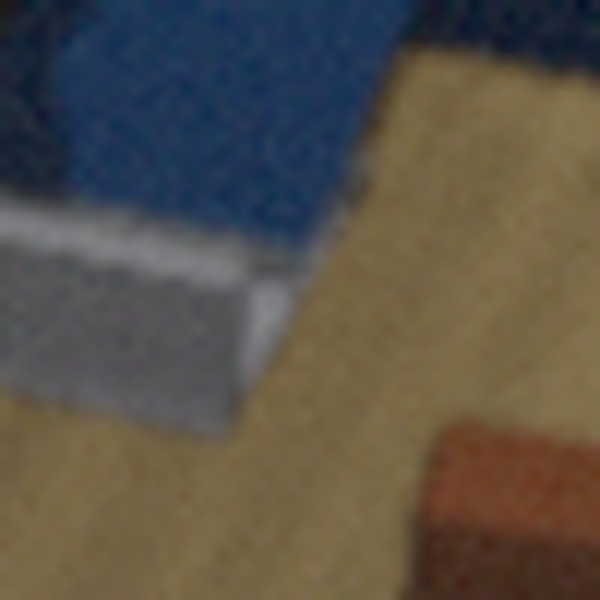

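Run:
```python
import pickle; from h import *
p,q=pickle.load(open("pics/p7.pkl","rb"))
y=np.radians(101.6);X=np.array([np.cos(y),np.sin(y)]);Y=np.array([-np.sin(y),np.cos(y)])
g=lambda u,v:((u+.5)/5-.5+350,(v+.5)/5-.5+110)
s=fonz(p,g(408,109),.016)[:2]
for uv,z in (((413,110),.020),((462,115),.023)): a=fonz(p,g(*uv),z)[:2]; print("wrist +y end apron-strip",(a-s)@Y)
# rib front top to apron edge distance along X
r=fonz(p,((78+.5)/2.1-.5+300,(62+.5)/2.1-.5+100),.048)[:2]; a=fonz(p,g(413,110),.020)[:2]; b=fonz(p,g(462,115),.023)[:2]; print("rib front to apron edge",(a-r)@X,(b-r)@X)
g=lambda u,v:((u+.5)/12-.5+370,(v+.5)/12-.5+170); gi=lambda P:np.round((proj(q,P)-[370,170]+.5)*12-.5)
s1=onz(p:=q,g(245,385),.016)[:2]; s2=onz(q,g(298,290),.016)[:2]
for uv,z in (((318,248),.023),((312,266),.020)):
  a=onz(q,g(*uv),z)[:2]; print("scene -y end",(a-s1)@Y,(a-s2)@Y)
# polisher anchored on apron corner
c=onz(q,g(316,250),.023)[:2]+.07*Y
P=lambda a,b,z: gi(np.array([*(c+a*X+b*Y),z]))
print("apron corner",P(0,-.07,.023),"stop top/bot corner",P(.035,-.07,.019),P(.035,-.07,.012),"strip lead top corner home",P(.035,-.07,.016),P(.035,-.07,.012),"stop if width 10 back",P(.045,-.07,.019), "rear rib top", P(-.05,-.07,.048), "rear rib foot",P(-.05,-.07,.012),"rib front foot",P(-.04,-.07,.016),"left rear foot",(P(-.05,.07,.012)+.5)/1.5)
```

```text
wrist +y end apron-strip -0.00015267728463456097
wrist +y end apron-strip -0.0003933342939962776
rib front to apron edge 0.03935524072515062 0.04256709335815655
scene -y end -0.001896173907127186 -0.001920032368227393
scene -y end -0.0015379090039094314 -0.0015617674650096392
apron corner [316. 250.] stop top/bot corner [364. 178.] [362. 208.] strip lead top corner home [363. 191.] [362. 208.] stop if width 10 back [378. 153.] rear rib top [251. 273.] rear rib foot [237. 431.] rib front foot [254. 387.] left rear foot [-297.66666667  186.33333333]
```

>>> play_rows(
  steps=[
    [[-0.0005,0.0004,0.0003,0,0,0],[0,0,0,0,0,0],[0,0,0,0,0,0],[0,0,0,0,0,0]],
  ],
)

```text
t: 14.25
tcp_pos: [0.5014, 0.1373, 0.0499]
tool_rot: [-0.101, 0.995, -0.002, 0.0]
force: [-0.1, -12.6, 9.5]
finger_gap: 0.104
```

```bash
python3 st.py; for i in 1 2 3; do python3 -c "
from station import manip; manip.snapshot('top')"; python3 st.py; done
```

```text
t 14.25 px -44.28 py 1.62 z 49.89 mm Fx -12.3 Fy 2.6 Fz 9.5 yaw 101.62 tilt x,y comps [ 0.02 -0.17] tq [-1.95 -0.01 -0.14]
t 14.30 px -44.30 py 1.63 z 49.89 mm Fx -12.6 Fy 2.2 Fz 10.8 yaw 101.61 tilt x,y comps [ 0.02 -0.17] tq [-1.87 -0.05 -0.17]
t 14.35 px -44.30 py 1.62 z 49.93 mm Fx -12.7 Fy 2.7 Fz 9.6 yaw 101.62 tilt x,y comps [ 0.01 -0.17] tq [-1.93  0.   -0.18]
t 14.40 px -44.28 py 1.63 z 49.90 mm Fx -12.7 Fy 2.2 Fz 11.4 yaw 101.62 tilt x,y comps [ 0.01 -0.17] tq [-1.95 -0.02 -0.18]
```

>>> play_rows(
  steps=[
    [[-0.0002,0,0.0002,0,0,0],[0,0,0,0,0,0],[0,0,0,0,0,0],[0,0,0,0,0,0]],
  ],
)

```text
t: 14.9
tcp_pos: [0.5014, 0.1373, 0.0499]
tool_rot: [-0.101, 0.995, -0.002, -0.0]
force: [-1.1, -13.8, 13.0]
finger_gap: 0.106
```

```bash
python3 st.py
python3 - <<'E'
from station import manip
import cv2
p=manip.snapshot("scene"); cv2.imwrite("pics/s8.png",p["img"][:,:,::-1])
E
python3 st.py
```

```text
t 14.90 px -44.28 py 1.63 z 49.91 mm Fx -13.3 Fy 3.9 Fz 13.0 yaw 101.62 tilt x,y comps [ 0.03 -0.17] tq [-1.91  0.05 -0.17]
t 14.95 px -44.30 py 1.61 z 49.92 mm Fx -12.5 Fy 2.5 Fz 12.7 yaw 101.61 tilt x,y comps [ 0.03 -0.17] tq [-1.93  0.07 -0.2 ]
```

View pics/s8.png

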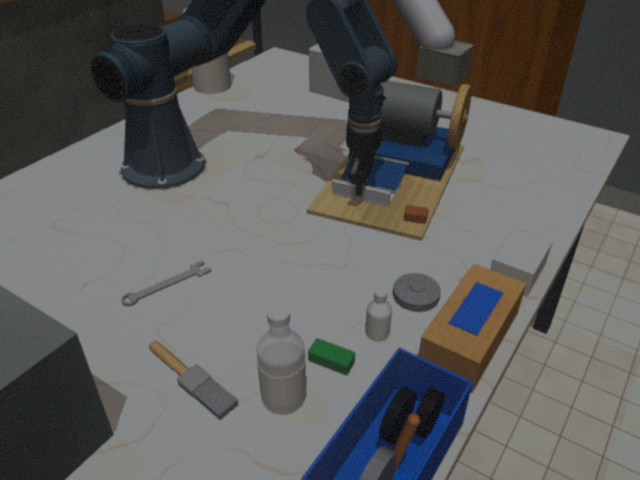

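```bash
python3 -c "
from station import manip; print(manip.sign_off())"; python3 st.py
```

```text
the job is handed in; nothing more can be done
None
the job is handed in; nothing more can be done
```

The strip is under the apron and against the stop, still gripped and pressed flat on the plywood. I handed the job in at about 15 s.

I pinched the strip by the middle of its rib and set it on the plywood in front of the apron. I corrected its sideways position by about 2.5 mm, then slid it in flat until it stopped.

**Fully home:** the strip stopped moving and the push rose. The rib's front face measured 39–42.5 mm from the apron's edge, against a nominal 40 mm.

**Final push:** about 12.5 N forward against the stop and about 12.7 N down on the plywood. The task could mean either direction, so I put both between 10 and 15 N; together they come to about 18 N. There was also about 2.5 N sideways.

**Apron and surroundings:** the apron's corner stayed at the same pixels throughout, so I saw no lift. The other objects in the last scene picture were where they started.

**Ends in line:** the two cameras disagree slightly. The wrist camera puts the strip 0.2–0.4 mm too far towards +y of the polisher, and the coarser scene camera says 1.5–1.9 mm. My best estimate is under 1 mm. I commanded two small sideways nudges (0.7 mm in all) after the strip was home, but friction held it and it did not move.

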